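Release the latched key on the switch box

ROBOT

A 6-joint arm with a two-finger parallel gripper is mounted at the origin on a cart in front of the work surface, level with it; the furniture and walls round the work are solid. World frame = base frame: x ahead of the robot, y to its left, z up, the work surface at z = 0. Lengths are in mm, angles in rad, forces in N, time in s.
With the tool pointing down it reaches from about 300 to 750 mm from the base axis. Payload 8.5 kg.
Tool frame: the origin (TCP) lies on the centre line of the jaws, within the pads' length; the fingertips stand 25 mm ahead of it and the grasp point (between the pads) lies 6 mm ahead of it; z points along the fingers, y is the direction in which the jaws open and shut (so a half turn about z gives the same grasp; the last joint's range is limited). The gripper opens to 85 mm and grips with 20 to 120 N. Pads are 22 mm wide; open, the fingers measure 114 mm over their backs; the gripper's body (76 mm by 85 mm) begins 54 mm behind the grasp point. The pads swing forward as they close: fully open they stand 13 mm farther back than shut.
Start: joints at [1.033, 0.381, 1.297, -0, 1.464, -0.215], TCP at [174.464, 521.577, 256.322] pointing down, gripper open.
Joint ranges: [-3.11, 3.11], [-0.89, 2.33], [0.22, 2.48], [-1.42, 4.56], [0.17, 2.85], [-2.88, 2.88]. Speed limits (rad/s): [2.39, 2.39, 3.14, 3.14, 3.14, 3.14].

INTERFACE

Orientations are given as a unit quaternion [x, y, z, w].
In Python, from plant import monitor, optics, env gives the robot as it stands.
- The arm moves only by the tool jog_arm, never from a script. Its argument "commands" is a list of rows, each a list of 7 numbers: the shift along the tool's x, y, z in m, then the turn, a rotation vector about the tool's x, y, z in degrees, then the closure in counts, from 0 (fully open) to 255 (shut). In form: [[tx, ty, tz, ax, ay, az, claw], ...]. A call has 1 to 12 rows; each row is the pose to reach, as a shift and turn from the pose measured when the call began, along the tool's axes at that moment; what a row does not reach only later rows make up. A row lasts 1/8 s, in which the tool goes at most 62.5 mm and 10.7 degrees, less where a joint would pass 70% of its speed; a pose out of reach is approached as far as the arm can. A call with a gripper value outside its range is refused whole. The fingers move at their own pace and stop on an object; the grip force is fixed at half the most. Time passes only in rows, so rows that repeat a pose let the fingers close. It gives the time, the measured TCP pose, the force and the opening at its end, in the units of the state.
- monitor.state(): the state, without advancing time (a new reading comes with each control period).
- optics.snapshot(name): name is "side" or "top"; returns a dict with "image" (400x640x3 uint8, red, green, blue), "fx", "fy", "cx", "cy" (pixels), "k1" (the pictures are not rectified: a ray, as slopes to the right and down, at radius r is drawn at 1 + k1 r^2 times it, then the intrinsics apply), "extrinsics" (4x4, takes a point from camera to world coordinates). Camera axes: x right, y down, z forward; pixel columns grow to the right and rows downward; lengths in mm; the calibration is good to about 2 mm. A picture is of the moment at which its call begins. There is no depth.
- env.job_done(): hands the job in, once; it reports no verdict.
The state is a dict: "t": time; "q": joint angles; "qd": joint speeds; "joint_efforts": joint torques, N m; "eef_pos": TCP position; "eef_rot": TCP orientation; "force": force on the tool from outside, world axes, zero at the start; "wrist_torque": the same for the moment, N m; "opening": finger opening in mm.
Only numpy, scipy, OpenCV 4.12 (cv2) and the standard library are available. Lean on these libraries where they do the work, as an engineer would, in place of code of your own. Each camera call takes 0.05 s, during which the arm holds its last target.

TASK

One of the four white keys on the grey switch box has been left latched down. With a fingertip, tap all four keys lightly one after another from left to right to find it, without yet releasing it, then press the latched key all the way home and let go, so that it springs up and all four keys stand raised. Do not press any raised key home, and grasp, lift or shift nothing standing round the box.

Things in the scene. Friction and masses are not known exactly. Their poses are not given: they have to be found in the camera images.
- box_top (a point): centre of the top face of the fixed grey switch box (120 mm deep x 190 mm wide x 55 mm high, this point 55 mm above the table); x points across the box away from the robot's side, y along the row of keys to the left, z up; the box stands turned up to 16 degrees either way
- key1_top (a point): centre of the top of white key 1 (leftmost, one dot behind it, as the robot sees them); the point moves with the key. All four keys are alike: flat caps 26 mm (across the box) x 24 mm, 40 mm apart in a row that lies 15 mm nearer the robot's side than the middle of the box. A raised key's top stands 14 mm above the box top, the latched one's 4 mm lower; which one that is changes each time
- key1 (a joint): how far key 1 is down, in m: 0 raised, 0.004 latched, 0.010 home (hard stop). A raised key is springy: it gives from 1.5 N, 3.3 N takes it 4 mm down, 5 N 8 mm. The latched key is stiffer: 3.3 to 4 N for the first 1 mm, then 6 to 8 N, with short peaks to 12 N when pressed fast; pressed slowly home with up to 16 N its catch lets go (at about 8 mm), and it springs up when the finger leaves
- key2_top (a point): centre of the top of white key 2 (second from the left, two dots, as the robot sees them); the point moves with the key
- key2 (a joint): how far key 2 is down, in m: 0 raised, 0.004 latched, 0.010 home (hard stop)
- key3_top (a point): centre of the top of white key 3 (third from the left, three dots, as the robot sees them); the point moves with the key
- key3 (a joint): how far key 3 is down, in m: 0 raised, 0.004 latched, 0.010 home (hard stop)
- key4_top (a point): centre of the top of white key 4 (rightmost, four dots, as the robot sees them); the point moves with the key
- key4 (a joint): how far key 4 is down, in m: 0 raised, 0.004 latched, 0.010 home (hard stop)
- tin: round white sample tin, 64 mm across, 30 mm high; loose bystander standing beside the box, origin at the centre of its underside; leave it alone
- weight_200: steel knobbed balance weight, 35 mm across, 46 mm high; loose bystander standing beside the box, origin at the centre of its underside; leave it alone
- vial: glass vial with black screw cap, 27 mm across, 70 mm high; loose bystander standing beside the box, origin at the centre of its underside; leave it alone
- jar: plastic jar with black lid, 61 mm across, 84 mm high; loose bystander standing beside the box, origin at the centre of its underside; leave it alone
- crucible: white porcelain crucible with lid, 48 mm across, 48 mm high; loose bystander standing beside the box, origin at the centre of its underside; leave it alone

How it is judged (in metres and radians):
On the way, in this order (a step that is already met when the one before it is completed fails the run):
1. key 1, counted from the left, is tapped with the fingers (contact force between the fingers and key1 above 0.4 N), for 0.02 s.
2. key 2, counted from the left, is tapped with the fingers (contact force between the fingers and key2 above 0.4 N), for 0.02 s.
3. key 3, counted from the left, is tapped with the fingers (contact force between the fingers and key3 above 0.4 N), for 0.02 s.
4. key 4, counted from the left, is tapped with the fingers (contact force between the fingers and key4 above 0.4 N), for 0.02 s.
5. after the taps the latched key is pressed home (((value of joint key1 above 0.0072 m and contact force between the fingers and key1 above 0.4 N) or (value of joint key2 above 0.0072 m and contact force between the fingers and key2 above 0.4 N) or (value of joint key3 above 0.0072 m and contact force between the fingers and key3 above 0.4 N) or (value of joint key4 above 0.0072 m and contact force between the fingers and key4 above 0.4 N))), for 0.02 s.
At the end, for the whole second after the job is handed in: All four keys stand raised (each within 1.5 mm of its upper stop), and the five loose things round the box stand within 15 mm of where they began (value of joint each of key1, key2, key3, key4 below 0.0015 m and distance of each of tin, weight_200, vial, jar, crucible from where it was at the start of the episode below 0.015 m); the robot touches nothing.
It fails at once if a key that was raised is pressed home (moved more than 8 mm from its start) (distance of any of key1_top, key2_top, key3_top, key4_top from where it was at the start of the episode above 0.008 m).
It fails at once if a loose thing beside the box is shifted or lifted (moved more than 15 mm) (distance of any of tin, weight_200, vial, jar, crucible from where it was at the start of the episode above 0.015 m).
It also fails if it takes over 53 s, if anything falls off the work surface, if the arm or the gripper's body presses on something with over 40 N, if the wrist force passes 120 N, or if a joint passes its speed limit or range.

## Working session

There is one attempt and no reset: what is moved stays moved. The work goes in short steps, Python scripts to look and compute and a tool call to move; the robot and the scene stay as the last step left them, time stands still between calls to the robot, and variables do not carry over. Pictures are saved under pics/ and viewed, and the job is handed in when it is done.

Besides the shell and the picture viewer there is one more tool, called as a command line: name --pt "numbers of a row" for each row, then --argument value for the rest. jog_arm: Moves the arm, as the interface text tells. Its arguments: {"type":"object","properties":{"commands":{"type":"array","items":{"type":"array","items":{"type":"number"}}}},"required":["commands"]}

```bash
ls; mkdir -p pics; cat > h.py <<'E'
import numpy as np,cv2
from plant import monitor,optics,env
def snap(n,f):
    s=optics.snapshot(n); cv2.imwrite(f,cv2.cvtColor(s['image'],cv2.COLOR_RGB2BGR)); return s
def ray(s,u,v):
    K=np.array([[s['fx'],0,s['cx']],[0,s['fy'],s['cy']],[0,0,1.]])
    p=cv2.undistortPoints(np.array([[[u,v]]],float),K,np.array([s['k1'],0,0,0,0.]))[0,0]
    # check model: distorted = und*(1+k1 r^2), same as cv
    E=np.array(s['extrinsics']); return E[:3,3],E[:3,:3]@np.array([p[0],p[1],1])
def onz(s,u,v,z):
    o,d=ray(s,u,v); return o+d*(z-o[2])/d[2]
def proj(s,P):
    E=np.array(s['extrinsics']); c=E[:3,:3].T@(np.array(P,float)-E[:3,3]); x,y=c[0]/c[2],c[1]/c[2]; r=1+s['k1']*(x*x+y*y)
    return s['fx']*x*r+s['cx'],s['fy']*y*r+s['cy']
E
python3 - <<'E'
from h import *
print(monitor.state())
for n in('top','side'):
    s=snap(n,f'pics/{n}0.png'); print({k:v for k,v in s.items() if k!='image'})
E
```

```text
pics
{'t': 0.0, 'q': array([ 1.03271168e+00,  3.81197556e-01,  1.29825728e+00,  9.08228839e-06,
        1.46354466e+00, -2.15324240e-01]), 'qd': array([-0.00023726,  0.00011807, -0.00033649, -0.00034324, -0.00195522,
        0.00014479]), 'joint_efforts': array([ 9.07805897e-04, -4.48457301e+01, -2.31279087e+01, -1.18530193e-04,
        4.67869409e-03, -3.27414021e-06]), 'eef_pos': array([174.33729589, 521.38178194, 255.71207107]), 'eef_rot': array([ 1.60681074e-01,  9.87006129e-01, -6.52441644e-04, -2.62958729e-04]), 'force': array([-0.28737308,  0.46624633, -0.48175658]), 'wrist_torque': array([0.00410925, 0.01901279, 0.04211507]), 'opening': 85.16066973660163}
{'fx': 363.16952408639503, 'fy': 363.16952408639503, 'cx': 313.2737742848068, 'cy': 197.5014900779437, 'k1': -0.01827836250550889, 'extrinsics': array([[ 1.71666048e-02, -9.87192138e-01,  1.58609550e-01,
         3.89503245e+02],
       [-9.99775677e-01, -1.89161838e-02, -9.52750940e-03,
        -1.44487750e+02],
       [ 1.24057698e-02, -1.58410415e-01, -9.87295415e-01,
         9.21334828e+02],
       [ 0.00000000e+00,  0.00000000e+00,  0.00000000e+00,
         1.00000000e+00]])}
{'fx': 391.53648075689387, 'fy': 391.53648075689387, 'cx': 318.0791045295032, 'cy': 200.92836622145782, 'k1': 0.023366241996330868, 'extrinsics': array([[-9.38426082e-01, -1.83033418e-01,  2.93010677e-01,
         2.76935795e+02],
       [-3.45480000e-01,  4.96580058e-01, -7.96273707e-01,
         5.32641091e+02],
       [ 2.41439055e-04, -8.48473343e-01, -5.29238063e-01,
         5.24167255e+02],
       [ 0.00000000e+00,  0.00000000e+00,  0.00000000e+00,
         1.00000000e+00]])}
```

View pics/top0.png

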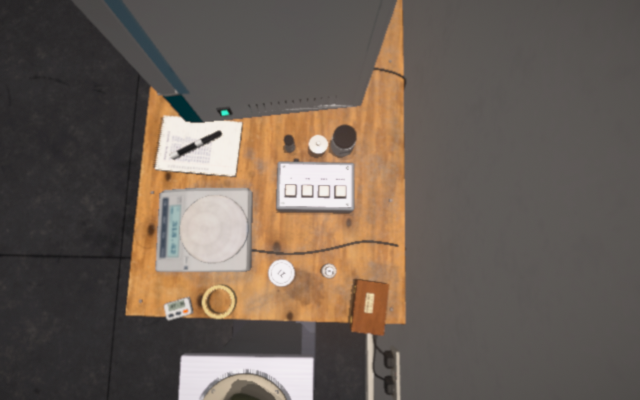

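View pics/side0.png

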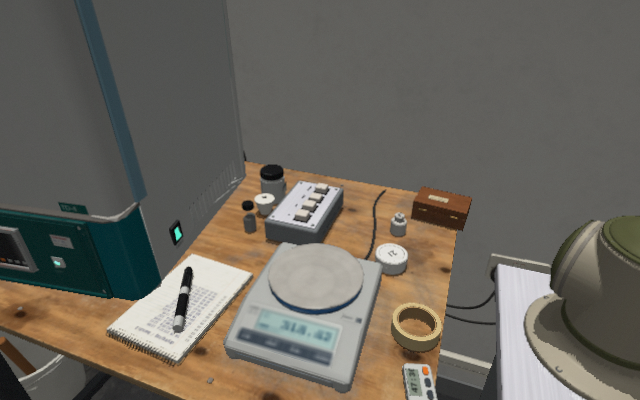

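```bash
python3 - <<'E'
from h import *
s=optics.snapshot('top'); im=cv2.cvtColor(s['image'],cv2.COLOR_RGB2BGR)
print(proj(s,[174,521,255]),proj(s,[0,0,0]))
cv2.imwrite('pics/tz.png',cv2.resize(im[115:225,260:375],None,fx=6.5,fy=5.4545,interpolation=cv2.INTER_CUBIC)[:600])
s2=optics.snapshot('side'); im2=cv2.cvtColor(s2['image'],cv2.COLOR_RGB2BGR)
cv2.imwrite('pics/sz.png',cv2.resize(im2[160:255,230:355],None,fx=6,fy=6,interpolation=cv2.INTER_CUBIC))
g=cv2.cvtColor(im,cv2.COLOR_BGR2GRAY)
# box blob: bluish light panel + grey; brown excluded
hsv=cv2.cvtColor(im,cv2.COLOR_BGR2HSV)
m=((hsv[...,2]>195)&(hsv[...,1]<40)).astype(np.uint8)
m[:150]=0;m[220:]=0;m[:,:265]=0;m[:,365:]=0
c,_=cv2.findContours(m,cv2.RETR_CCOMP,cv2.CHAIN_APPROX_NONE)
for k in c:
    if cv2.contourArea(k)>20:
        r=cv2.minAreaRect(k);print(cv2.contourArea(k),r,[onz(s,*p,55).round(1).tolist() for p in cv2.boxPoints(r)])
E
```

```text
(np.float64(-74.61443306860548), np.float64(372.57923781919646)) (np.float64(244.06692547241698), np.float64(422.1566398593102))
2947.0 ((315.2008361816406, 185.35833740234375), (72.44261169433594, 42.69906234741211), 1.1934894323349) [[506.5, -69.7, 55.0], [612.1, -68.4, 55.0], [611.9, -246.2, 55.0], [506.1, -244.1, 55.0]]
83.5 ((337.25, 194.24998474121094), (17.677669525146484, 11.31370735168457), 45.0) [[542.8, -185.9, 55.0], [563.0, -205.1, 55.0], [532.7, -235.6, 55.0], [512.8, -216.4, 55.0]]
93.5 ((323.0, 191.0), (14.0, 14.0), -0.0) [[527.6, -159.5, 55.0], [562.0, -158.9, 55.0], [562.7, -193.0, 55.0], [528.2, -193.3, 55.0]]
110.0 ((307.0, 191.0), (14.0, 14.0), 90.0) [[561.3, -120.0, 55.0], [561.9, -154.0, 55.0], [527.5, -154.6, 55.0], [526.8, -120.8, 55.0]]
100.5 ((290.0, 190.5), (14.0, 15.0), 0.0) [[526.1, -79.8, 55.0], [562.9, -78.7, 55.0], [563.6, -112.7, 55.0], [526.7, -113.6, 55.0]]
```

View pics/tz.png

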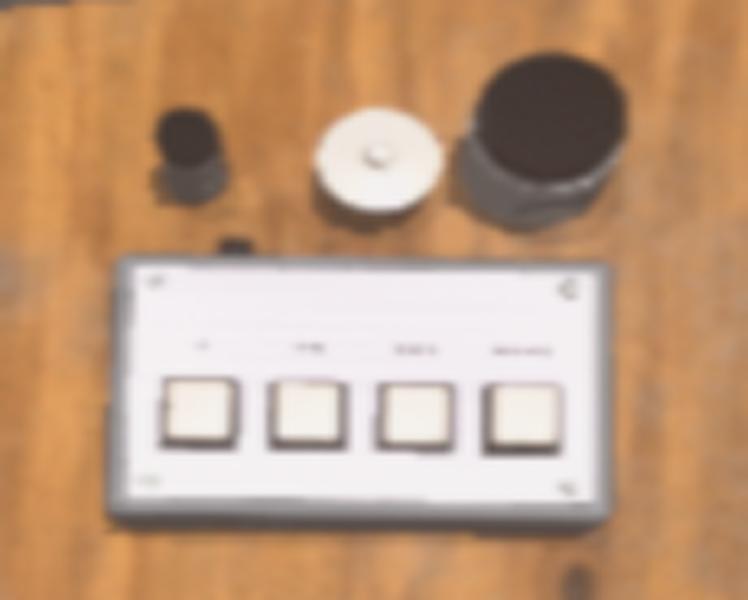

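View pics/sz.png

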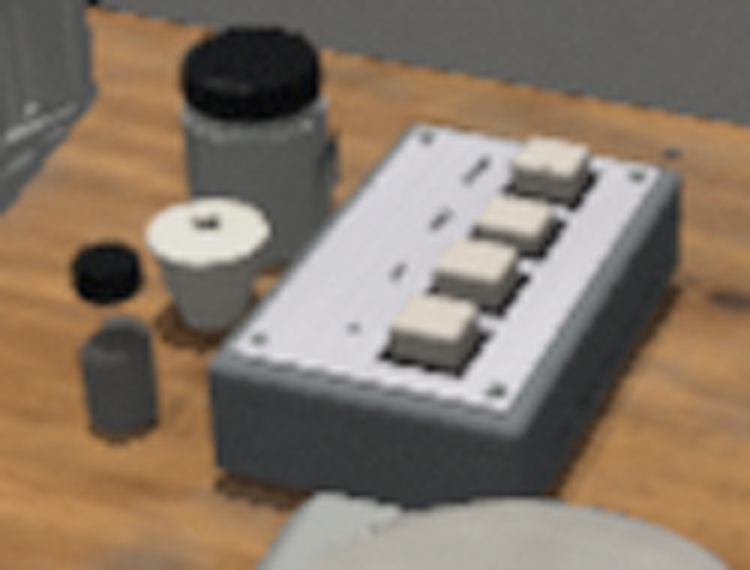

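```bash
python3 - <<'E'
from h import *
s=optics.snapshot('top'); s2=optics.snapshot('side')
T=[(200,410),(308,411),(415,413),(523,415)]
S=[(437,318),(478,259),(517,215),(552,156)]
for (a,b),(c,d) in zip(T,S):
    u,v=260+(a+.5)/6.5-.5,115+(b+.5)/5.4545-.5
    u2,v2=230+(c+.5)/6-.5,160+(d+.5)/6-.5
    o,r=ray(s,u,v);p,q=ray(s2,u2,v2)
    A=np.c_[r,-q]; k=np.linalg.lstsq(A,p-o,rcond=None)[0]
    X,Y=o+k[0]*r,p+k[1]*q
    print('z69',onz(s,u,v,69).round(1),'z65',onz(s,u,v,65).round(1),'tri',((X+Y)/2).round(1),'gap',np.linalg.norm(X-Y).round(1),'side69',onz(s2,u2,v2,69).round(1))
for a,b in [(125,260),(608,265),(605,510),(118,505)]:
    print('corner',onz(s,260+(a+.5)/6.5-.5,115+(b+.5)/5.4545-.5,55).round(1))
print('furn',onz(s,210,117,0),onz(s,360,105,0))
from scipy.spatial.transform import Rotation as R
print(R.from_quat(monitor.state()['eef_rot']).as_matrix().round(4))
E
```

```text
z69 [544.1 -97.7  69. ] z65 [544.8 -97.5  65. ] tri [544.  -97.8  68.8] gap 0.2 side69 [543.8 -97.5  69. ]
z69 [ 544.4 -137.3   69. ] z65 [ 545.1 -137.3   65. ] tri [ 544.1 -137.4   69.7] gap 0.3 side69 [ 544.4 -138.5   69. ]
z69 [ 544.3 -176.6   69. ] z65 [ 545.  -176.8   65. ] tri [ 544.2 -176.9   66.1] gap 1.1 side69 [ 541.9 -172.3   69. ]
z69 [ 544.2 -216.3   69. ] z65 [ 544.9 -216.6   65. ] tri [ 543.8 -216.2   70.6] gap 0.1 side69 [ 544.7 -218.8   69. ]
corner [614.6 -66.8  55. ]
corner [ 616.  -249.3   55. ]
corner [ 504.7 -248.1   55. ]
corner [503.5 -67.8  55. ]
furn [749.17804222 125.13501895   0.        ] [ 791.68823378 -274.63214046    0.        ]
[[-9.483e-01  3.173e-01 -2.000e-04]
 [ 3.173e-01  9.483e-01 -4.000e-04]
 [ 1.000e-04 -5.000e-04 -1.000e+00]]
```

jog_arm --pt "-0.547 -0.47 0.056 0 0 -18.5 255" --pt "-0.547 -0.47 0.056 0 0 -18.5 255" --pt "-0.547 -0.47 0.056 0 0 -18.5 255" --pt "-0.547 -0.47 0.056 0 0 -18.5 255" --pt "-0.547 -0.47 0.056 0 0 -18.5 255" --pt "-0.547 -0.47 0.056 0 0 -18.5 255" --pt "-0.547 -0.47 0.056 0 0 -18.5 255" --pt "-0.547 -0.47 0.056 0 0 -18.5 255" --pt "-0.547 -0.47 0.056 0 0 -18.5 255" --pt "-0.547 -0.47 0.056 0 0 -18.5 255" --pt "-0.547 -0.47 0.056 0 0 -18.5 255" --pt "-0.547 -0.47 0.056 0 0 -18.5 255"

```text
t: 1.8
eef_pos: [545.0, -100.4, 199.8]
eef_rot: [0.001, 1.0, -0.0, -0.0]
force: [0.6, 0.0, 0.0]
opening: -0.4
```

jog_arm --pt "0.001 0.0025 0.03 0 0 0 255" --pt "0.001 0.0025 0.06 0 0 0 255" --pt "0.001 0.0025 0.08 0 0 0 255" --pt "0.001 0.0025 0.095 0 0 0 255" --pt "0.001 0.0025 0.095 0 0 0 255" --pt "0.001 0.0025 0.095 0 0 0 255"

```text
t: 2.55
eef_pos: [544.3, -98.0, 105.6]
eef_rot: [0.001, 1.0, -0.0, 0.0]
force: [-0.2, -0.1, -0.2]
opening: -0.2
```

```bash
python3 - <<'E'
from h import *
s2=optics.snapshot('side'); im2=cv2.cvtColor(s2['image'],cv2.COLOR_RGB2BGR)
print(monitor.state()['force'])
cv2.imwrite('pics/sz1.png',cv2.resize(im2[110:255,220:400],None,fx=4,fy=4,interpolation=cv2.INTER_CUBIC))
E
```

```text
[ 0.20512054 -0.14026606  0.07894199]
```

View pics/sz1.png

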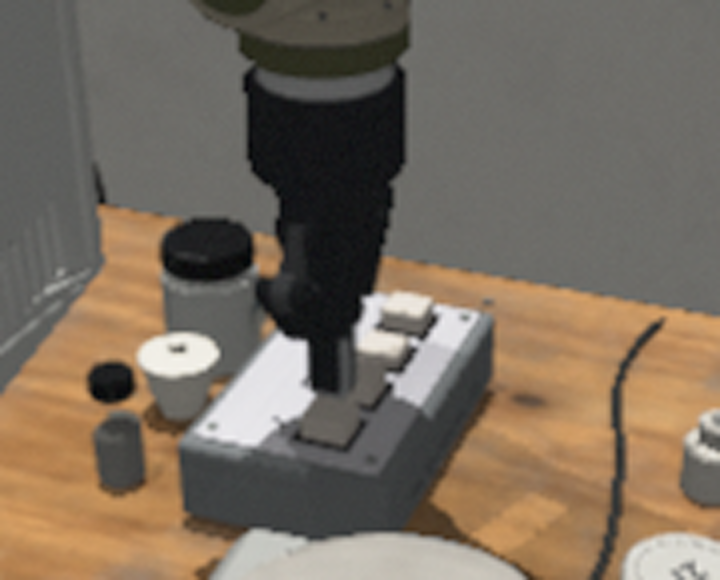

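jog_arm --pt "0 0 0.005 0 0 0 255" --pt "0 0 0.01 0 0 0 255" --pt "0 0 0.0115 0 0 0 255" --pt "0 0 0.0115 0 0 0 255"

```text
t: 3.1
eef_pos: [544.3, -98.0, 94.1]
eef_rot: [0.001, 1.0, -0.0, 0.0]
force: [-0.5, -0.1, 0.9]
opening: -0.1
```

jog_arm --pt "0 0 0.0007 0 0 0 255" --pt "0 0 0.0015 0 0 0 255" --pt "0 0 0.0015 0 0 0 255"

```text
t: 3.48
eef_pos: [544.3, -98.0, 92.6]
eef_rot: [0.001, 1.0, -0.0, 0.0]
force: [-0.6, 0.1, 1.8]
opening: 0.4
```

jog_arm --pt "0 0 -0.008 0 0 0 255" --pt "0 0 -0.013 0 0 0 255" --pt "0 -0.02 -0.013 0 0 0 255" --pt "0 -0.0395 -0.013 0 0 0 255" --pt "0 -0.0395 -0.005 0 0 0 255" --pt "0 -0.0395 -0.001 0 0 0 255" --pt "0 -0.0395 -0.001 0 0 0 255"

```text
t: 4.35
eef_pos: [544.0, -137.2, 93.2]
eef_rot: [0.001, 1.0, -0.0, -0.0]
force: [-0.6, -0.2, 1.2]
opening: 0.3
```

jog_arm --pt "0 0 0.0007 0 0 0 255" --pt "0 0 0.0012 0 0 0 255" --pt "0 0 0.0012 0 0 0 255"

```text
t: 4.72
eef_pos: [544.1, -137.0, 92.1]
eef_rot: [0.001, 1.0, -0.0, 0.0]
force: [0.8, 0.6, 1.7]
opening: -0.3
```

jog_arm --pt "0 0 -0.008 0 0 0 255" --pt "0 0 -0.013 0 0 0 255" --pt "0 -0.02 -0.013 0 0 0 255" --pt "0 -0.0398 -0.013 0 0 0 255" --pt "0 -0.0398 -0.005 0 0 0 255" --pt "0 -0.0398 0 0 0 0 255" --pt "0 -0.0398 0 0 0 0 255"

```text
t: 5.6
eef_pos: [543.8, -176.3, 91.4]
eef_rot: [0.0, 1.0, 0.0, -0.001]
force: [0.1, 0.0, 0.5]
opening: -0.1
```

jog_arm --pt "0 0 0.0005 0 0 0 255" --pt "0 0 0.001 0 0 0 255" --pt "0 0 0.001 0 0 0 255"

```text
t: 5.98
eef_pos: [543.8, -176.2, 90.5]
eef_rot: [0.0, 1.0, 0.0, -0.001]
force: [0.4, -0.3, 0.5]
opening: -0.0
```

jog_arm --pt "0 0 0.0005 0 0 0 255" --pt "0 0 0.0005 0 0 0 255"

```text
t: 6.22
eef_pos: [543.9, -176.2, 90.1]
eef_rot: [0.0, 1.0, 0.0, -0.0]
force: [-0.9, -0.6, 1.6]
opening: 0.3
```

jog_arm --pt "0 0 0.0005 0 0 0 255" --pt "0 0 0.0005 0 0 0 255"

```text
t: 6.48
eef_pos: [543.9, -176.2, 89.8]
eef_rot: [0.0, 1.0, -0.0, -0.0]
force: [-1.2, 0.6, 4.2]
opening: 0.1
```

jog_arm --pt "0 0 -0.01 0 0 0 255" --pt "0 0 -0.016 0 0 0 255" --pt "0 -0.02 -0.016 0 0 0 255" --pt "0 -0.0398 -0.016 0 0 0 255" --pt "0 -0.0398 -0.006 0 0 0 255" --pt "0 -0.0398 -0.003 0 0 0 255" --pt "0 -0.0398 -0.003 0 0 0 255"

```text
t: 7.35
eef_pos: [543.7, -215.7, 92.5]
eef_rot: [0.0, 1.0, 0.0, -0.001]
force: [-0.8, -0.1, 2.1]
opening: 0.1
```

jog_arm --pt "0 0 0.0005 0 0 0 255" --pt "0 0 0.001 0 0 0 255" --pt "0 0 0.001 0 0 0 255"

```text
t: 7.72
eef_pos: [543.8, -215.5, 91.6]
eef_rot: [-0.0, 1.0, 0.0, -0.001]
force: [-0.7, -0.1, 2.0]
opening: -0.4
```

jog_arm --pt "0 0 -0.01 0 0 0 255" --pt "0 0 -0.014 0 0 0 255" --pt "0 0.02 -0.014 0 0 0 255" --pt "0 0.0393 -0.014 0 0 0 255" --pt "0 0.0393 -0.014 0 0 0 255" --pt "0 0.0393 -0.006 0 0 0 255" --pt "0 0.0393 0.0003 0 0 0 255" --pt "0 0.0393 0.0003 0 0 0 255"

```text
t: 8.72
eef_pos: [543.7, -176.6, 90.6]
eef_rot: [0.0, 1.0, 0.0, -0.001]
force: [-0.3, -0.5, 1.2]
opening: 0.2
```

jog_arm --pt "0 0 0.0005 0 0 0 255" --pt "0 0 0.001 0 0 0 255" --pt "0 0 0.0015 0 0 0 255" --pt "0 0 0.002 0 0 0 255" --pt "0 0 0.0025 0 0 0 255" --pt "0 0 0.003 0 0 0 255" --pt "0 0 0.0035 0 0 0 255" --pt "0 0 0.004 0 0 0 255" --pt "0 0 0.0045 0 0 0 255" --pt "0 0 0.005 0 0 0 255" --pt "0 0 0.005 0 0 0 255"

```text
t: 10.1
eef_pos: [543.7, -176.7, 86.2]
eef_rot: [0.0, 1.0, 0.0, -0.001]
force: [-2.5, 0.1, 6.7]
opening: -0.1
```

jog_arm --pt "0 0 0.0005 0 0 0 255" --pt "0 0 0.001 0 0 0 255" --pt "0 0 0.0013 0 0 0 255" --pt "0 0 0.0016 0 0 0 255" --pt "0 0 0.0019 0 0 0 255" --pt "0 0 0.0022 0 0 0 255" --pt "0 0 0.0022 0 0 0 255"

```text
t: 10.98
eef_pos: [543.7, -176.8, 84.5]
eef_rot: [0.0, 1.0, -0.0, -0.001]
force: [-2.4, -0.6, 7.1]
opening: 0.5
```

jog_arm --pt "0 0 0.0004 0 0 0 255" --pt "0 0 0.0008 0 0 0 255" --pt "0 0 0.0008 0 0 0 255"

```text
t: 11.35
eef_pos: [543.7, -176.8, 84.3]
eef_rot: [0.0, 1.0, -0.0, -0.0]
force: [-2.3, 1.4, 6.3]
opening: 0.1
```

jog_arm --pt "0 0 0.0005 0 0 0 255" --pt "0 0 0.001 0 0 0 255" --pt "0 0 0.0013 0 0 0 255" --pt "0 0 0.0013 0 0 0 255"

```text
t: 11.85
eef_pos: [543.7, -176.8, 84.0]
eef_rot: [0.0, 1.0, -0.0, -0.0]
force: [-3.9, 1.3, 11.3]
opening: 0.0
```

Force is now climbing against the hard stop (11 N at about 9.8 mm). Let go slowly upward and look.

jog_arm --pt "0 0 -0.003 0 0 0 255" --pt "0 0 -0.008 0 0 0 255" --pt "0 0 -0.02 0 0 0 255" --pt "0 0 -0.05 0 0 0 255" --pt "0 0 -0.09 0 0 0 255" --pt "0 0 -0.13 0 0 0 255" --pt "0 0 -0.13 0 0 0 255" --pt "0 0 -0.13 0 0 0 255"

```text
t: 12.85
eef_pos: [543.5, -176.4, 213.5]
eef_rot: [0.0, 1.0, -0.0, -0.0]
force: [-0.4, 0.7, 0.1]
opening: 0.1
```

```bash
python3 - <<'E'
from h import *
s2=optics.snapshot('side'); im2=cv2.cvtColor(s2['image'],cv2.COLOR_RGB2BGR)
print(monitor.state()['force'])
cv2.imwrite('pics/sz2.png',cv2.resize(im2[160:255,230:355],None,fx=6,fy=6,interpolation=cv2.INTER_CUBIC))
E
```

```text
[-1.02440331  0.34500016  0.47904937]
```

View pics/sz2.png

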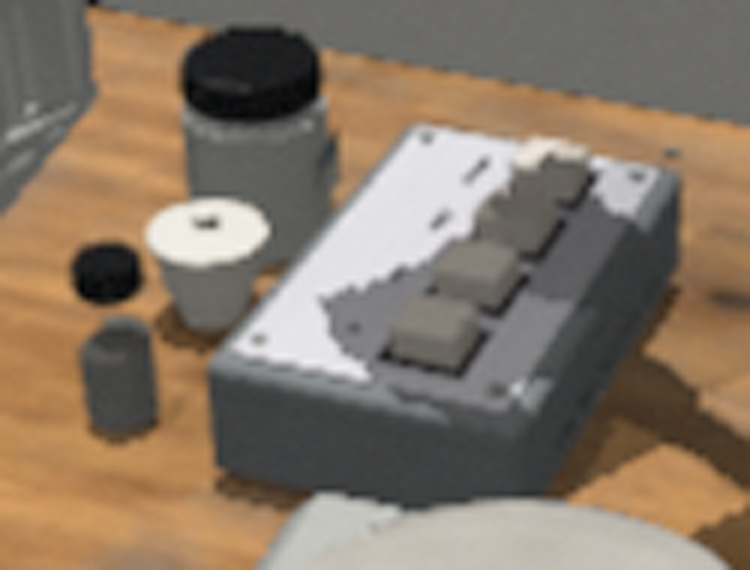

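jog_arm --pt "0.04 0.06 -0.01 0 0 0 255" --pt "0.08 0.12 -0.02 0 0 0 255" --pt "0.12 0.18 -0.03 0 0 0 255" --pt "0.16 0.24 -0.04 0 0 0 255" --pt "0.18 0.3 -0.04 0 0 0 255" --pt "0.19 0.36 -0.04 0 0 0 255" --pt "0.2 0.42 -0.04 0 0 0 255" --pt "0.2 0.46 -0.04 0 0 0 255" --pt "0.2 0.46 -0.04 0 0 0 255" --pt "0.2 0.46 -0.04 0 0 0 255"

```text
t: 14.15
eef_pos: [343.2, 283.7, 252.6]
eef_rot: [-0.001, 1.0, -0.001, -0.002]
force: [0.3, -0.1, 0.3]
opening: 0.1
```

```bash
python3 - <<'E'
from h import *
s2=optics.snapshot('side'); im2=cv2.cvtColor(s2['image'],cv2.COLOR_RGB2BGR)
old=cv2.imread('pics/side0.png')
z=lambda i:cv2.resize(i[180:235,285:340],None,fx=7,fy=7,interpolation=cv2.INTER_CUBIC)
cv2.imwrite('pics/cmp.png',np.hstack([z(old),z(im2)]))
s=snap('top','pics/top2.png')
d=cv2.absdiff(cv2.imread('pics/top0.png'),cv2.imread('pics/top2.png')).max(2)
print('diff top bystanders',d[125:165,275:365].max(),d[255:290,262:345].max())
E
```

```text
diff top bystanders 3 3
```

View pics/cmp.png

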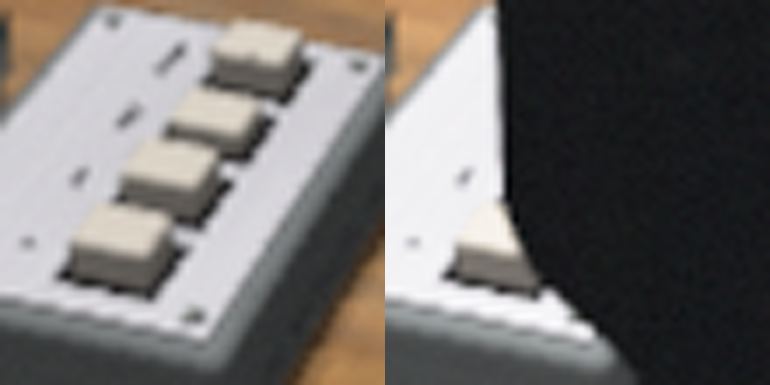

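jog_arm --pt "0.05 0.06 0 0 0 0 255" --pt "0.1 0.12 0 0 0 0 255" --pt "0.15 0.18 0 0 0 0 255" --pt "0.17 0.23 0 0 0 0 255" --pt "0.17 0.23 0 0 0 0 255" --pt "0.17 0.23 0 0 0 0 255"

```text
t: 15.0
eef_pos: [174.2, 513.1, 252.8]
eef_rot: [0.0, 1.0, -0.001, -0.002]
force: [0.2, -1.0, -0.4]
opening: -0.2
```

```bash
python3 - <<'E'
from h import *
s2=optics.snapshot('side'); im2=cv2.cvtColor(s2['image'],cv2.COLOR_RGB2BGR)
old=cv2.imread('pics/side0.png')
z=lambda i:cv2.resize(i[180:235,285:340],None,fx=7,fy=7,interpolation=cv2.INTER_CUBIC)
cv2.imwrite('pics/cmp2.png',np.hstack([z(old),z(im2)]))
print(monitor.state()['force'],monitor.state()['qd'].round(3))
E
```

```text
[ 0.87330545 -0.72368032 -0.13167761] [-0.029 -0.016  0.019 -0.003 -0.    -0.005]
```

View pics/cmp2.png

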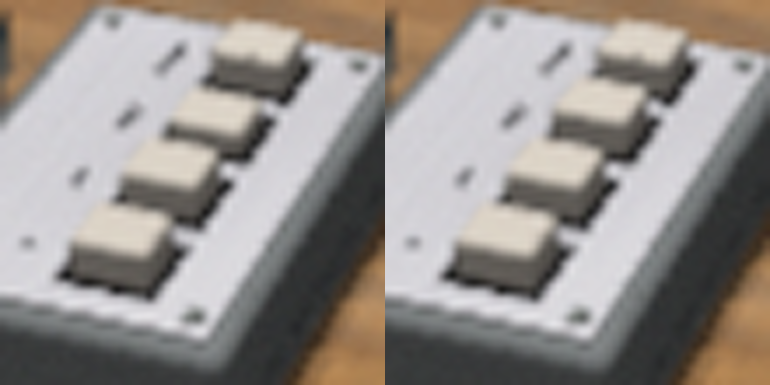

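The before and after views sit side by side. Key 3, at about (215,115) before and (600,105) after, now stands as tall as the other three, which look unchanged.

```bash
python3 -c "
from plant import env
print(env.job_done())"
```

```text
the job is handed in; nothing more can be done
None
```

The latched key was key 3. It is released, all four keys stand raised, and the job is handed in at about 15 s of the 53 s allowed.

- **Taps:** I tapped the keys from left to right with the closed fingertips. Keys 1, 2 and 4 gave softly at about 2 N, pressed down roughly 1.5 to 2 mm. Key 3 was touched about 4 mm lower and resisted with 4.2 N.
- **Press:** I pressed key 3 slowly to its stop, about 9.8 mm down by the tool height, with a highest reading of 11 N. Then I let go and moved the arm clear.
- **Last checks:** The final side picture shows key 3 as high as the other three. The top pictures before and after the taps and press match round all five loose things, so nothing shifted. With the arm clear, the force readings were about 1 N, the usual noise. No check failed or disagreed with another.

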